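# Press the green module home in the synthesizer

### The job

Take the green plug-in module, set it upright and square into the empty bay of the synthesizer and press it down until its face is flush with the panel, then let go. Do not put your fingers on the bare socket in the bay, and leave the blue module where it lies.

Things in the scene. Friction and masses are not known exactly. Their poses are not given: they have to be found in the camera images.
- green_module: Loose upright module, 85-170 g: black block 60 (x) by 44 (y) by 30 mm high with a green face on top. On the face's middle stands the green pull bar to grip, 40 along x, 16 thick along y, 32 mm high (62 in all): fingers go either side along y. Four jacks, 3 mm high, near the face's corners. Origin: centre of the underside, z up. Fits the bay either way round (half turn).
- blue_module: A second loose module of the same shape and size, but with a blue face and blue pull bar; not wanted in this job. Origin: centre of the underside, z up.
- bay (a point): Centre of the bay's mouth, at the level of the synthesizer's black panel, 60 mm above the bench (fixed). Recess 70 along x by 54 mm along y (5 mm play all round), mouth bevelled in aluminium to 80 by 64, 9 mm deep. Module x goes along bay x. Flush: module underside 30 mm below this point. Panel clear 70 mm either side along y, 50 along x; beyond, knobs up to 14 mm high.
- socket: Green plate with brass contacts that fills the bay's bottom. Origin: centre of its top, z up. It starts 18 to 21 mm below the panel, so a module set on it stands 9 to 12 mm proud. Stiff: slides straight down only when pushed with about 8 N (and 0.6 N more per 10 mm/s of speed), stops firmly 30 mm below the panel, stays where it is left.
There are look-alikes about, which are no part of the job. There is more than one size of the green_module; the one meant has the size given above.

How it is judged:
By the outcome, as a careful person would: the job done as asked, in the order asked, and still so for the second after the job is handed in, with the robot touching nothing.
It also fails if it takes over 35 s, if anything falls off the work surface, if the arm or the gripper's body presses on something with over 40 N, if the wrist force passes 120 N, or if a joint passes its speed limit or range.

### The arm

A 6-joint arm with a two-finger parallel gripper is mounted at the origin on the work surface. World frame = base frame: x ahead of the robot, y to its left, z up, the work surface at z = 0. Lengths are in m, angles in rad, forces in N, time in s.
With the tool pointing down it reaches from about 0.375 to 0.975 m from the base axis. Payload 3.8 kg.
Tool frame: the origin (TCP) lies at the very end of the fingers, on their centre line; the grasp point (between the pads) lies 19 mm behind it; z points along the fingers, y is the direction in which the jaws open and shut (so a half turn about z gives the same grasp; the last joint's range is limited). The gripper opens to 85 mm and grips with 20 to 120 N. Pads are 22 mm wide; open, the fingers measure 114 mm over their backs; the gripper's body (76 mm by 85 mm) begins 54 mm behind the grasp point. The pads swing forward as they close: fully open they stand 13 mm farther back than shut.
Start: joints at [1.278, 0.264, 1.604, -0, 1.274, -0.037], TCP at [0.171, 0.653, 0.231] pointing down, gripper open.
Joint ranges: [-2.63, 2.63], [-0.94, 2.18], [0.31, 2.57], [-1.31, 4.45], [0, 2.66], [-2.55, 2.55]. Speed limits (rad/s): [2.57, 2.57, 3.14, 3.14, 3.14, 3.14].

### API

Orientations are given as a rotation vector (axis times angle).
In Python, from workcell import status, read_camera, camera_info, order gives the robot as it stands.
- The arm moves only by the tool move_arm, never from a script. Its argument "deltas" is a list of rows, each a list of 3 entries, a list of its own where there are three numbers: the turn, a rotation vector about the world's x, y, z as a fraction of full scale, then the shift along the world's x, y, z as a fraction of full scale, then the closure, from -1 (fully open) to 1 (shut), so that 0 is half open. A call has 1 to 20 rows; each row is the pose to reach, as a shift and turn from the pose commanded when the call began; what a row does not reach only later rows make up. Full scale, the value 1, is 0.1 m for a shift and pi/2 rad for a turn. A row lasts 1/8 s, in which the tool goes at most 62.5 mm and 10.7 degrees, less where a joint would pass 70% of its speed; a pose out of reach is approached as far as the arm can. A call with a number of a shift or a turn outside -1 to 1 is refused whole. A call with a gripper value outside its range is refused whole. The fingers move at their own pace and stop on an object; "grip_force" is the grip in N (left out, the last holds). Time passes only in rows, so rows that repeat a pose let the fingers close. It gives the time, the measured TCP pose, the force and the opening at its end, in the units of the state.
- status.read_state(): the state, without advancing time (a new reading comes with each control period).
- read_camera(name): name is "scene" or "side" or "wrist"; returns (picture, depth): 384x512x3 uint8, red, green, blue; 384x512 float32, m along the optical axis (not along the pixel's ray), 0 where there is no reading.
- camera_info(name): a dict with "K" (3x3 intrinsics, pixels), "R" (3x3) and "t" (3): a world point X has camera coordinates R X + t. Camera axes: x right, y down, z forward; pixel columns grow to the right and rows downward; lengths in m; the calibration is good to about 2 mm. A picture is of the moment at which its call begins: read the wrist's pose just before it. camera_info takes no time and is no camera call; for the wrist camera it gives the pose at the moment of the call.
- order.finish_job(): hands the job in, once; it reports no verdict.
The state is a dict: "time": time; "q": joint angles; "joint_vel": joint speeds; "joint_torque": joint torques, N m; "tool_pos": TCP position; "tcp_rot": TCP orientation; "wrist_force": force on the tool from outside, world axes, zero at the start; "torque": the same for the moment, N m; "width": opening from 0.0 (shut) to 1.0 (fully open).
Only numpy, scipy, OpenCV 4.12 (cv2) and the standard library are available. Lean on these libraries where they do the work, as an engineer would, in place of code of your own. Each camera call takes 0.05 s, during which the arm holds its last target. There are 200 camera calls.

## Working session

There is one attempt and no reset: what is moved stays moved. The work goes in short steps, Python scripts to look and compute and a tool call to move; the robot and the scene stay as the last step left them, time stands still between calls to the robot, and variables do not carry over. Pictures are saved under pics/ and viewed, about 8 in all and at most 12, crops included, and the job is handed in when it is done.

Besides the shell and the picture viewer there is one more tool, called as a command line: name --argument value ..., lists and objects as JSON in quotes. move_arm: Moves the arm, as the interface text tells. Its arguments: {"type":"object","properties":{"deltas":{"type":"array","items":{"type":"array"}},"grip_force":{"type":"number"}},"required":["deltas"]}

```bash
mkdir -p pics; ls; cat > h.py <<'E'
import numpy as np, cv2
from workcell import status, read_camera, camera_info, order
def grab(n,tag):
    info=camera_info(n); im,d=read_camera(n)
    np.savez(f'{tag}.npz',im=im,d=d,**{k:np.array(info[k]) for k in 'KRt'})
    return im,d,info
def world(d,info,us,vs):
    z=d[vs,us]; K=np.array(info['K']); R=np.array(info['R']); t=np.array(info['t'])
    c=np.stack([(us-K[0,2])*z/K[0,0],(vs-K[1,2])*z/K[1,1],z])
    return (R.T@(c-t.reshape(3,1))).T
E
python3 - <<'E'
from h import *
ims=[grab(n,n+'0')[0] for n in ('scene','side','wrist')]
cv2.imwrite('pics/a.png',cv2.resize(np.hstack(ims[:2]),None,fx=.78,fy=.78)[:,:,::-1])
cv2.imwrite('pics/scene.png',cv2.resize(ims[0],(800,600))[:,:,::-1])
cv2.imwrite('pics/wrist.png',ims[2][:,:,::-1])
print(status.read_state())
E
```

```text
pics
{'time': 0.15, 'q': array([ 1.27809714e+00,  2.64614265e-01,  1.60507872e+00,  6.00770206e-06,
        1.27374237e+00, -3.68936609e-02]), 'joint_vel': array([-0.00037143, -0.00232748, -0.0030629 ,  0.00056803, -0.00044747,
        0.0001879 ]), 'joint_torque': array([-1.16637064e-03, -5.15907991e+01, -3.67961240e+01, -1.10986173e-04,
        8.05868214e-03, -2.38945120e-05]), 'tool_pos': array([0.17061701, 0.65247088, 0.23021508]), 'tcp_rot': array([-4.00687009e-01, -3.11562374e+00,  2.85353436e-03]), 'wrist_force': array([ 0.26427301, -0.80574845, -0.49224935]), 'torque': array([ 0.01664304, -0.01695576,  0.02460914]), 'width': 1.0037258332900698}
```

View pics/scene.png

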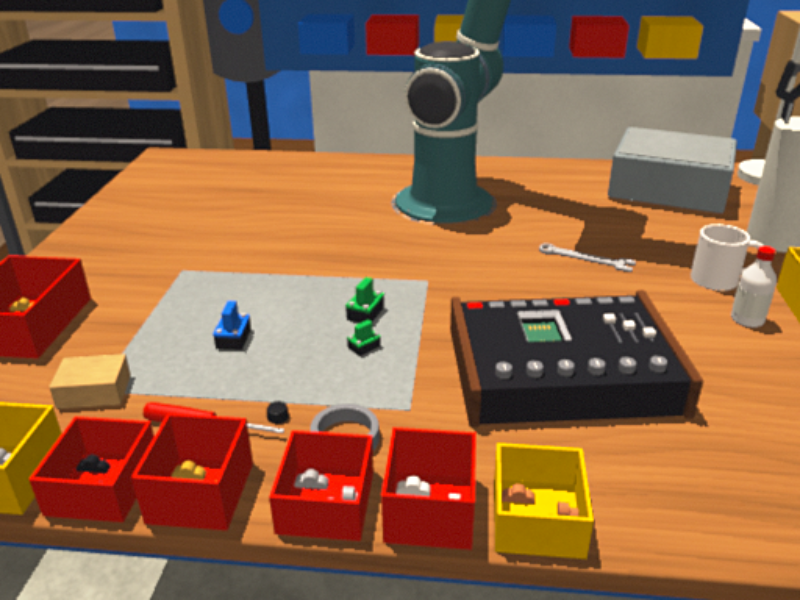

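View pics/a.png

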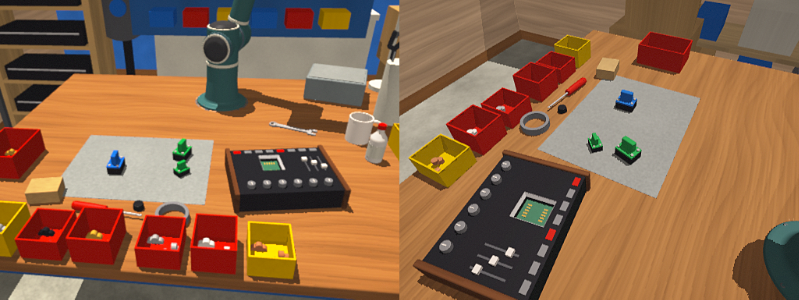

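The scene picture (800x600) shows three possible modules: a larger green one at (365,300), a smaller green one at (363,337) and a blue one at (232,325). The bay is at (542,328), and its socket plate is also green. I'll choose the green module by measured size.

```bash
cat >> h.py <<'E'
def green(im):
    hsv=cv2.cvtColor(im,cv2.COLOR_RGB2HSV)
    return ((hsv[...,0]>48)&(hsv[...,0]<75)&(hsv[...,1]>110)&(hsv[...,2]>50)).astype(np.uint8)
def load(tag):
    z=np.load(tag+'.npz'); return z['im'],z['d'],{k:z[k] for k in 'KRt'}
def clusters(im,d,info,minpx=40):
    n,l,s,c=cv2.connectedComponentsWithStats(green(im))
    for i in range(1,n):
        if s[i,4]<minpx: continue
        v,u=np.where((l==i)&(d>0)); P=world(d,info,u,v); 
        yield c[i],s[i],P
E
python3 - <<'E'
from h import *
np.set_printoptions(precision=4,suppress=True)
for t in ('scene0','side0','wrist0'):
    im,d,info=load(t); print(t,'cam pos',-info['R'].T@info['t'])
    for c,s,P in clusters(im,d,info):
        z=P[:,2]; top=P[z>z.max()-.004]
        r=cv2.minAreaRect(P[:,:2].astype(np.float32)*1000)
        rt=cv2.minAreaRect(top[:,:2].astype(np.float32)*1000)
        print(c.round(),s[4],'z',np.percentile(z,[2,50,98]),'all',np.round(r[0]),np.round(r[1]),round(r[2]),'top',np.round(rt[0]),np.round(rt[1]),round(rt[2]))
E
```

```text
scene0 cam pos [1.497  0.0628 0.6658]
[233. 190.] 277 z [0.0229 0.0329 0.0627] all [ 473. -106.] [45. 61.] 76 top [ 474. -106.] [13. 33.] 73
[232. 213.] 202 z [0.0114 0.0261 0.0462] all [547. -93.] [44. 93.] 85 top [567. -94.] [12. 28.] 52
[348. 213.] 124 z [0.0403 0.0427 0.0451] all [560. 178.] [46. 51.] 11 top [560. 177.] [45. 48.] 12
side0 cam pos [0.3003 0.3805 0.572 ]
[251. 181.] 209 z [0.0173 0.0217 0.0443] all [ 576. -107.] [32. 80.] 43 top [564. -95.] [11. 27.] 44
[293. 189.] 497 z [0.0255 0.0344 0.0618] all [ 465. -117.] [67. 60.] 74 top [ 467. -106.] [15. 37.] 71
wrist0 cam pos [0.1075 0.67   0.3735]
```

View pics/wrist.png

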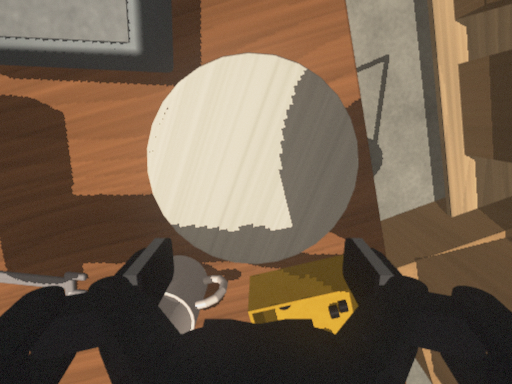

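The wrist picture shows only clutter (a stool, a mug at (185,290) and a yellow bin), with nothing relevant to the job. Candidates by measurement:
- **Green at (365,300):** 62 mm tall, with a bar about 37 mm long. This matches the description.
- **Small green at (363,337):** 45 mm tall, a look-alike.
- **Blue at (232,325):** not wanted.

I choose the first, at about (0.470,-0.106). On the way I'll pass over the bay at about (0.56,0.178).

move_arm --deltas '[[[0,0,0],[0.3,-0.33,0],-1],[[0,0,0],[0.6,-0.66,0],-1],[[0,0,0],[0.9,-1,0],-1]]'

```text
time: 0.52
tool_pos: [0.2613, 0.5519, 0.2308]
tcp_rot: [-0.4, -3.116, 0.001]
wrist_force: [0.7, 0.3, -0.1]
width: 1.003
```

move_arm --deltas '[[[0,0,0],[0.3,-0.33,0],-1],[[0,0,0],[0.6,-0.66,0],-1],[[0,0,0],[0.9,-1,0],-1]]'

```text
time: 0.9
tool_pos: [0.3514, 0.4517, 0.231]
tcp_rot: [-0.4, -3.116, 0.001]
wrist_force: [0.2, -0.3, 0.3]
width: 1.002
```

move_arm --deltas '[[[0,0,0],[0.3,-0.33,0],-1],[[0,0,0],[0.6,-0.66,0],-1],[[0,0,0],[0.9,-1,0],-1]]'

```text
time: 1.27
tool_pos: [0.4414, 0.3518, 0.231]
tcp_rot: [-0.401, -3.116, 0.0]
wrist_force: [0.1, -0.2, -0.5]
width: 0.998
```

move_arm --deltas '[[[0,0,0],[0.3,-0.33,0],-1],[[0,0,0],[0.6,-0.66,0],-1],[[0,0,0],[0.9,-1,0],-1]]'

```text
time: 1.65
tool_pos: [0.5314, 0.2518, 0.231]
tcp_rot: [-0.401, -3.116, 0.0]
wrist_force: [0.0, 0.4, -0.6]
width: 1.007
```

move_arm --deltas '[[[0,0,0],[0.3,-0.33,0],-1],[[0,0,0],[0.6,-0.66,0],-1],[[0,0,0],[0.9,-0.9,0],-1],[[0,0,0],[0.9,-0.9,0],-1],[[0,0,0],[0.9,-0.9,0],-1]]'

```text
time: 2.28
tool_pos: [0.6201, 0.1632, 0.2307]
tcp_rot: [-0.401, -3.114, -0.0]
wrist_force: [-0.7, 0.9, 0.3]
width: 1.0
```

```bash
python3 - <<'E'
from h import *
np.set_printoptions(precision=4,suppress=True)
s=status.read_state();print(s['time'],s['tool_pos'],s['tcp_rot'],s['q'],s['wrist_force'])
im,d,info=grab('wrist','bay1'); print(-info['R'].T@info['t'],info['R'],info['K'])
cv2.imwrite('pics/bay1.png',im[:,:,::-1])
for c,s,P in clusters(im,d,info):
    r=cv2.minAreaRect(P[:,:2].astype(np.float32)*1000); print(c,s,np.percentile(P[:,2],[2,50,98]),r)
E
```

```text
2.275 [0.6201 0.1632 0.2307] [-0.4011 -3.1143 -0.0001] [ 0.2182  0.2021  1.6804  0.0006  1.2605 -1.0966] [-0.6883  0.8651  0.3064]
[0.5572 0.1805 0.3742] [[ 0.2548  0.967  -0.0003]
 [ 0.9339 -0.246   0.2596]
 [ 0.2509 -0.0664 -0.9657]] [[283.8698   0.     257.8447]
 [  0.     283.8698 194.9771]
 [  0.       0.       1.    ]]
[ 10.4684 109.9695] [  0  82  25  53 950] [0.0267 0.0308 0.0388] ((471.8851013183594, -101.8515853881836), (35.086090087890625, 61.17314147949219), 72.08497619628906)
[ 48.9712 182.8562] [ 30 163  38  39 626] [0.0205 0.023  0.0464] ((565.06640625, -93.98356628417969), (30.725021362304688, 43.325523376464844), 46.97027587890625)
```

View pics/bay1.png

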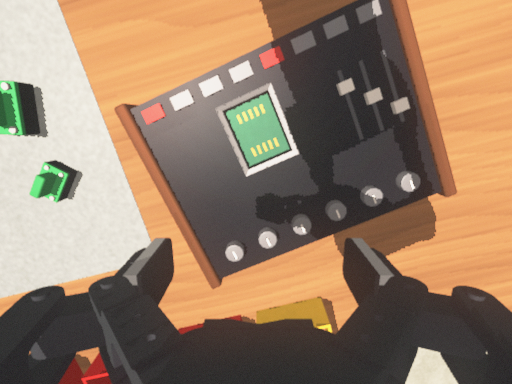

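The picture shows the bay at (258,130), long side roughly down the image, with an aluminium bevel and the green socket inside. Now I'll measure the bay outline.

```bash
cat >> h.py <<'E'
def plane(info,uv,z):
    K,R,t=(np.array(info[k]) for k in 'KRt'); c=-R.T@t
    r=(R.T@np.linalg.inv(K)@np.c_[uv,np.ones(len(uv))].T).T
    return c+r*((z-c[2])/r[:,2])[:,None]
E
python3 - <<'E'
from h import *
np.set_printoptions(precision=4,suppress=True)
im,d,info=load('bay1')
g=im.max(2); m=(g>70).astype(np.uint8); m[:,:208]=0;m[:75]=0;m[185:]=0;m[:,310:]=0
n,l,s,c=cv2.connectedComponentsWithStats(m); i=l[130,258] or np.argmax(s[1:,4])+1; print(s[i],c[i])
cs,_=cv2.findContours((l==i).astype(np.uint8),cv2.RETR_EXTERNAL,cv2.CHAIN_APPROX_NONE)
p=max(cs,key=len)[:,0].astype(float)
v,u=np.where((l>=0)); 
ring=cv2.dilate((l==i).astype(np.uint8),np.ones((9,9)))-cv2.dilate((l==i).astype(np.uint8),np.ones((5,5)))
v,u=np.where(ring>0); z=world(d,info,u,v)[:,2]; print('panel z',np.percentile(z,[5,50,95]))
P=plane(info,p,np.median(z))
r=cv2.minAreaRect((P[:,:2]*1000).astype(np.float32)); print(r)
v,u=np.where((l==i)); W=world(d,info,u,v); w=W[W[:,2]<.05]; print('floor z',np.percentile(W[:,2],[5,25,50,75,95]))
hs=cv2.cvtColor(im,cv2.COLOR_RGB2HSV); q=(l==i)&(hs[...,1]>110); v,u=np.where(q); F=world(d,info,u,v); 
print('socket',len(v),np.median(F,0),cv2.minAreaRect((F[:,:2]*1000).astype(np.float32)))
cv2.imwrite('pics/x.png',im[60:200,190:330,::-1])
E
```

```text
[ 208   75  102  110 9610] [251.9434 131.9157]
panel z [0.0595 0.0608 0.0627]
((570.8973999023438, 177.496337890625), (114.27742004394531, 114.68538665771484), 75.24278259277344)
floor z [0.0418 0.0434 0.0598 0.0608 0.0619]
socket 72 [0.5893 0.1804 0.0432] ((570.7381591796875, 178.20697021484375), (47.14501953125, 30.05147933959961), 6.306325912475586)
```

```bash
python3 - <<'E'
from h import *
np.set_printoptions(precision=4,suppress=True)
im,d,info=load('bay1')
print(im[150,225],im[130,258],im[120,223],im[165,245])
sub=np.zeros((384,512),bool); sub[78:182,212:304]=1
for name,z0,mask in (('bright',.0605,im.min(2)>130),('deep',.05,None)):
    if mask is None:
        v,u=np.where(sub); W=world(d,info,u,v); k=W[:,2]<.052; mask=np.zeros_like(sub); mask[v[k],u[k]]=1
    m=(mask&sub).astype(np.uint8); n,l,s,c=cv2.connectedComponentsWithStats(m); i=np.argmax(s[1:,4])+1; print(name,s[i])
    v,u=np.where(l==i)
    P=plane(info,np.c_[u,v],z0) if name=='bright' else world(d,info,u,v)
    print(cv2.minAreaRect((P[:,:2]*1000).astype(np.float32)),np.median(P[:,2]))
    if name=='deep':
        F=P[P[:,2]<.0445]; print('floor',cv2.minAreaRect((F[:,:2]*1000).astype(np.float32)),np.median(F[:,2]))
E
```

```text
[116 109 106] [134 194 147] [209 195 186] [206 194 185]
bright [ 227   94   59   68 2032]
((568.534912109375, 177.0198974609375), (61.54011535644531, 46.679439544677734), 9.180493354797363) 0.0605
deep [ 221   89   71   80 3199]
((568.827880859375, 176.61181640625), (71.51261138916016, 55.92140579223633), 9.35544204711914) 0.042698006248231314
floor ((568.8885498046875, 176.42880249023438), (70.35347747802734, 54.32466125488281), 8.925155639648438) 0.04262731870782562
```

Bay: centre (0.569,0.1765), x axis at +9.2°, recess 70x54 mm, socket about 18 mm below the panel. Next I'll move to the module for a close look.

move_arm --deltas '[[[0,0,0],[-0.16,-0.46,0],-1],[[0,0,0],[-0.33,-0.93,0],-1]]'

```text
time: 2.58
tool_pos: [0.5866, 0.0708, 0.2312]
tcp_rot: [-0.395, -3.116, -0.0]
wrist_force: [0.4, -0.4, 0.4]
width: 1.004
```

move_arm --deltas '[[[0,0,0],[-0.16,-0.46,0],-1],[[0,0,0],[-0.33,-0.93,0],-1]]'

```text
time: 2.82
tool_pos: [0.5536, -0.0229, 0.2315]
tcp_rot: [0.397, 3.116, 0.0]
wrist_force: [0.3, -0.5, 0.1]
width: 0.998
```

move_arm --deltas '[[[0,0,0],[-0.16,-0.46,0],-1],[[0,0,0],[-0.33,-0.93,0],-1],[[0,0,0],[-0.33,-0.93,0],-1],[[0,0,0],[-0.33,-0.93,0],-1]]'

```text
time: 3.32
tool_pos: [0.5217, -0.1149, 0.2315]
tcp_rot: [0.4, 3.116, 0.001]
wrist_force: [-0.3, -0.3, -0.6]
width: 1.0
```

```bash
python3 - <<'E'
from h import *
np.set_printoptions(precision=4,suppress=True)
s=status.read_state();print(s['time'],s['tool_pos'],s['tcp_rot'],s['q'])
im,d,info=grab('wrist','mod1')
cv2.imwrite('pics/mod1.png',cv2.resize(im,(640,480))[:,:,::-1])
for c,s,P in clusters(im,d,info,200):
    z=P[:,2]; print(c,s,np.percentile(z,[2,50,98]))
    for nm,k in (('all',z>-1),('top',z>z.max()-.006),('face',(z<.036)&(z>.027))):
        if k.sum()>20: print(nm,k.sum(),np.median(z[k]),cv2.minAreaRect((P[k][:,:2]*1000).astype(np.float32)))
E
```

```text
3.325 [ 0.5217 -0.1149  0.2315] [0.4    3.1156 0.0012] [-0.2639 -0.0035  1.904   0.0008  1.2408 -1.5795]
[251.3455 128.1509] [ 235  103   38   52 1372] [0.0292 0.0315 0.0636]
all 1368 0.0314604962217173 ((469.4114990234375, -105.56703186035156), (44.14677047729492, 58.49934005737305), 72.31550598144531)
top 541 0.062357545787341304 ((468.73760986328125, -106.29523468017578), (16.04564094543457, 39.126949310302734), 74.64915466308594)
face 820 0.030622738157072962 ((469.1665344238281, -106.32489776611328), (42.54669189453125, 58.50973892211914), 72.39622497558594)
```

View pics/mod1.png

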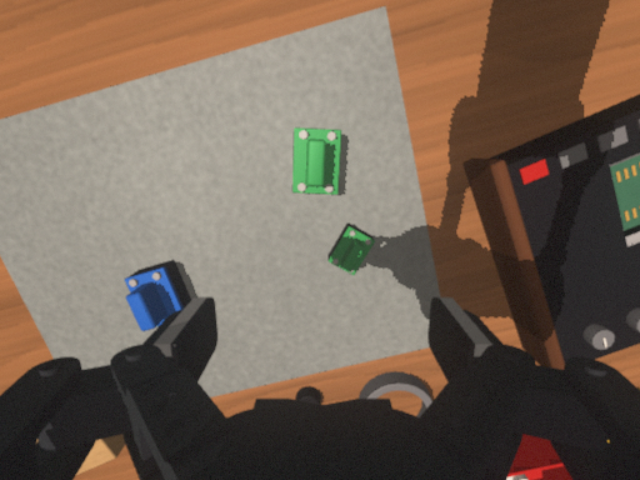

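Close view: the green module is at (317,160), with four corner jacks and a bar 39x16 mm whose top is at 62 mm. The face measures about 59x43 mm, so this is the right one. The look-alike is at (350,250) and blue at (155,295). Module pose: (0.469,-0.106), long axis at -17.6°. Descending in two stages.

move_arm --deltas '[[[0,0,-0.033],[-0.27,0.05,-0.4],-1],[[0,0,-0.033],[-0.53,0.09,-0.8],-1],[[0,0,-0.033],[-0.53,0.09,-1],-1],[[0,0,-0.033],[-0.53,0.09,-1],-1],[[0,0,-0.033],[-0.53,0.09,-1],-1]]'

```text
time: 4.0
tool_pos: [0.4702, -0.1064, 0.1324]
tcp_rot: [0.479, 3.103, -0.0]
wrist_force: [-0.1, 0.8, 0.6]
width: 0.999
```

move_arm --deltas '[[[0,0,0],[-0.01,0,-0.35],-1],[[0,0,0],[-0.01,0,-0.7],-1],[[0,0,0],[-0.01,0,-0.9],-1],[[0,0,0],[-0.01,0,-0.96],-1],[[0,0,0],[-0.01,0,-0.96],0.2],[[0,0,0],[-0.01,0,-0.96],1],[[0,0,0],[-0.01,0,-0.96],1],[[0,0,0],[-0.01,0,-0.96],1],[[0,0,0],[-0.01,0,-0.96],1],[[0,0,0],[-0.01,0,-0.96],1]]' --grip_force 60

```text
time: 5.25
tool_pos: [0.4687, -0.1072, 0.0361]
tcp_rot: [0.481, 3.103, -0.0]
wrist_force: [0.4, 0.6, 5.8]
width: 0.176
```

Gripped (width 15 mm). Lifting and carrying, turning +26.8° on the way.

move_arm --deltas '[[[0,0,0],[0,0,0.2],1],[[0,0,0],[0,0,0.6],1],[[0,0,0],[0,0,1],1],[[0,0,0],[0,0,1],1]]'

```text
time: 5.75
tool_pos: [0.4703, -0.1077, 0.1385]
tcp_rot: [0.48, 3.098, -0.001]
wrist_force: [-0.4, -0.5, -0.8]
width: 0.175
```

move_arm --deltas '[[[0,0,0.07],[0.1,0.3,0.2],1],[[0,0,0.14],[0.2,0.6,0.4],1],[[0,0,0.2],[0.3,0.95,0.4],1]]'

```text
time: 6.12
tool_pos: [0.4982, -0.0114, 0.1753]
tcp_rot: [-0.014, 3.141, -0.0]
wrist_force: [1.2, -0.3, -0.3]
width: 0.174
```

move_arm --deltas '[[[0,0,0.05],[0.1,0.3,0],1],[[0,0,0.098],[0.2,0.6,0],1],[[0,0,0.098],[0.3,0.95,0],1]]'

```text
time: 6.5
tool_pos: [0.5265, 0.0837, 0.1729]
tcp_rot: [0.252, -3.128, 0.001]
wrist_force: [-0.4, -1.2, -1.6]
width: 0.175
```

move_arm --deltas '[[[0,0,0],[0.15,0.3,0],1],[[0,0,0],[0.3,0.6,0],1],[[0,0,0],[0.4,0.93,0],1],[[0,0,0],[0.4,0.93,0],1],[[0,0,0],[0.4,0.93,0],1]]'

```text
time: 7.12
tool_pos: [0.5665, 0.1754, 0.1733]
tcp_rot: [0.252, -3.128, 0.002]
wrist_force: [0.7, -0.5, -1.8]
width: 0.171
```

```bash
python3 - <<'E'
from h import *
np.set_printoptions(precision=4,suppress=True)
s=status.read_state();print(s['time'],s['tool_pos'],s['tcp_rot'],s['q'],s['wrist_force'],s['width'])
r=s['tcp_rot'];print('jaw deg',(2*np.degrees(np.arctan2(r[1],r[0]))-90)%180)
ims=[]
for n in ('wrist','scene','side'):
    im,d,info=grab(n,n+'_h'); ims.append(im)
    for c,st,P in clusters(im,d,info,60):
        z=P[:,2]; print(n,c,st[4],np.percentile(z,[2,50,98]),P.mean(0),cv2.minAreaRect((P[:,:2]*1000).astype(np.float32)))
a=cv2.resize(ims[1][150:270,280:440],(400,300));b=cv2.resize(ims[2][:,:],(400,300))
cv2.imwrite('pics/held.png',np.hstack([cv2.resize(ims[0],(400,300)),a])[:,:,::-1])
cv2.imwrite('pics/held2.png',ims[2][:,:,::-1])
E
```

```text
7.125 [0.5665 0.1754 0.1733] [ 0.2523 -3.1279  0.0018] [ 0.2586  0.1556  1.8438 -0.0005  1.1458 -1.4729] [ 0.6986 -0.509  -1.7569] 0.17132229563399204
jaw deg 99.22458546230496
wrist [  7.6418 139.3273] 550 [0.0192 0.0222 0.0305] [ 0.5627 -0.0835  0.0227] ((565.6572265625, -81.26335144042969), (23.70742416381836, 48.72944259643555), 83.5389175415039)
wrist [257.533  233.2266] 5460 [0.1666 0.1883 0.2008] [0.556  0.174  0.1842] ((567.933349609375, 183.8505859375), (64.90369415283203, 59.63917541503906), 9.223747253417969)
scene [351.6006 166.262 ] 313 [0.1605 0.1691 0.2011] [0.5828 0.174  0.1761] ((570.5624389648438, 174.6529998779297), (60.573787689208984, 42.82219314575195), 10.523185729980469)
scene [232.3632 213.9842] 190 [0.0156 0.0245 0.0448] [ 0.574  -0.0935  0.0284] ((570.05029296875, -95.51493072509766), (30.783693313598633, 41.874332427978516), 46.4560546875)
scene [345.4831 212.1798] 89 [0.0403 0.0424 0.0451] [0.5631 0.1742 0.0427] ((573.6762084960938, 180.2352294921875), (74.07826232910156, 48.23552703857422), 11.603059768676758)
side [250.4785 180.8756] 209 [0.0171 0.0214 0.0442] [ 0.5626 -0.0908  0.0276] ((576.372802734375, -107.43153381347656), (32.01497268676758, 79.3908920288086), 43.311744689941406)
side [163.5473 230.2827] 771 [0.1613 0.1672 0.1997] [0.5557 0.1782 0.1725] ((581.37255859375, 141.2528839111328), (67.85650634765625, 157.29591369628906), 24.240922927856445)
```

View pics/held.png

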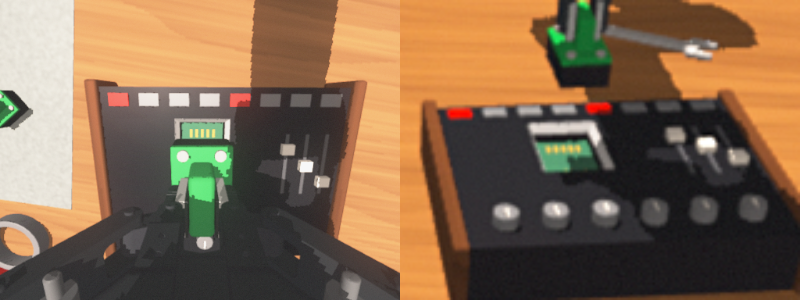

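The module is held upright and square above the bay. I'll check its tilt and place from the saved pictures before going down.

```bash
python3 - <<'E'
from h import *
np.set_printoptions(precision=4,suppress=True)
for t in ('wrist_h','scene_h'):
    im,d,info=load(t)
    for c,s,P in clusters(im,d,info,60):
        z=P[:,2]
        if np.median(z)<.1: continue
        F=P[(z<.1725)&(z>.160)]; A=np.c_[F[:,:2]-F[:,:2].mean(0),np.ones(len(F))]
        for _ in range(3):
            k,*_r=np.linalg.lstsq(A,F[:,2],rcond=None); e=abs(A@k-F[:,2])<.0015; A,F=A[e],F[e]
        print(t,len(F),'slope deg',np.degrees(k[:2]),'z',k[2],cv2.minAreaRect((F[:,:2]*1000).astype(np.float32)))
        T=P[z>z.max()-.006]; print(' top',np.median(T[:,2]),cv2.minAreaRect((T[:,:2]*1000).astype(np.float32)))
E
```

```text
wrist_h 2269 slope deg [-0.2956 -0.0408] z 0.16792143858135697 ((551.3095092773438, 173.2345428466797), (28.85072135925293, 44.025272369384766), 8.583382606506348)
 top 0.1997618987840229 ((566.5018920898438, 175.82876586914062), (39.328495025634766, 14.87435245513916), 9.642176628112793)
scene_h 77 slope deg [-3.353   2.5548] z 0.1667801510119536 ((570.8433837890625, 174.5997314453125), (60.4663200378418, 41.991371154785156), 9.771516799926758)
 top 0.20772454878981095 ((577.2611694335938, 170.0925750732422), (1.1683639287948608, 0.06691758334636688), 16.311206817626953)
```

Tilt is about 0.3°, and the module is about 2 mm short in x and 1 mm in y. Correcting while descending to just inside the mouth.

move_arm --deltas '[[[0,0,0],[0.023,0.01,-0.1],1],[[0,0,0],[0.023,0.01,-0.35],1],[[0,0,0],[0.023,0.01,-0.6],1],[[0,0,0],[0.023,0.01,-0.75],1],[[0,0,0],[0.023,0.01,-0.85],1],[[0,0,0],[0.023,0.01,-0.91],1],[[0,0,0],[0.023,0.01,-0.91],1]]' --grip_force 100

```text
time: 8.15
tool_pos: [0.5702, 0.177, 0.0843]
tcp_rot: [-0.252, 3.131, -0.0]
wrist_force: [-0.5, 0.4, -1.0]
width: 0.164
```

move_arm --deltas '[[[0,0,0],[-0.01,0,-0.03],1],[[0,0,0],[-0.01,0,-0.06],1],[[0,0,0],[-0.01,0,-0.08],1],[[0,0,0],[-0.01,0,-0.1],1],[[0,0,0],[-0.01,0,-0.12],1],[[0,0,0],[-0.01,0,-0.14],1],[[0,0,0],[-0.01,0,-0.14],1]]'

```text
time: 9.02
tool_pos: [0.5695, 0.1772, 0.0716]
tcp_rot: [-0.252, 3.131, 0.0]
wrist_force: [-2.5, -0.9, 6.5]
width: 0.167
```

move_arm --deltas '[[[0,0,0],[0,0,-0.015],1],[[0,0,0],[0,0,-0.03],1],[[0,0,0],[0,0,-0.045],1],[[0,0,0],[0,0,-0.055],1],[[0,0,0],[0,0,-0.055],1],[[0,0,0],[0,0,-0.055],1]]'

```text
time: 9.78
tool_pos: [0.5695, 0.1772, 0.0662]
tcp_rot: [-0.252, 3.131, 0.0]
wrist_force: [-2.3, -1.6, 6.8]
width: 0.168
```

move_arm --deltas '[[[0,0,0],[0,0,-0.007],1],[[0,0,0],[0,0,-0.014],1],[[0,0,0],[0,0,-0.014],1],[[0,0,0],[0,0,-0.014],1]]'

```text
time: 10.28
tool_pos: [0.5696, 0.1772, 0.0662]
tcp_rot: [-0.252, 3.131, 0.0]
wrist_force: [-6.4, -1.7, 14.2]
width: 0.165
```

move_arm --deltas '[[[0,0,0],[0,0,-0.01],1],[[0,0,0],[0,0,-0.02],1],[[0,0,0],[0,0,-0.02],1],[[0,0,0],[0,0,-0.02],1]]'

```text
time: 10.78
tool_pos: [0.5697, 0.1773, 0.0661]
tcp_rot: [-0.252, 3.13, 0.0]
wrist_force: [-9.9, -3.0, 24.7]
width: 0.168
```

```bash
python3 - <<'E'
from h import *
np.set_printoptions(precision=4,suppress=True)
print(status.read_state()['wrist_force'],status.read_state()['torque'])
im,d,info=grab('wrist','press')
cv2.imwrite('pics/press.png',im[:,:,::-1])
for c,s,P in clusters(im,d,info,300):
    z=P[:,2]; F=P[z<.068]
    if len(F)<100 or np.median(z)<.05: continue
    print(c,len(F),np.percentile(F[:,2],[5,50,95])); A=np.c_[F[:,:2]-F[:,:2].mean(0),np.ones(len(F))]; print(np.linalg.lstsq(A,F[:,2],rcond=None)[0])
for u,v in ((180,150),(330,150),(180,190),(250,100)): print(u,v,im[v,u],world(d,info,np.array([u]),np.array([v])))
E
```

```text
[-9.8838 -2.9857 24.6767] [-0.604   1.8774 -0.0606]
[257.7621 232.6607] 2505 [0.0593 0.0607 0.0619]
[-0.0404 -0.0559  0.0604]
180 150 [114 106 103] [[0.5273 0.13   0.0617]]
330 150 [66 55 53] [[0.515  0.2069 0.0608]]
180 190 [89 85 87] [[0.5489 0.1317 0.0606]]
250 100 [140 121 116] [[0.5051 0.1673 0.2095]]
```

View pics/press.png

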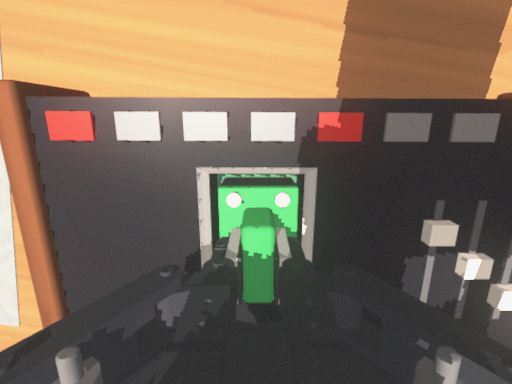

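The picture shows the green face at (258,205) in the bay, square and with play on both sides. Face z is 0.0605 and panel z about 0.061, and the force climbs with no travel, so the module is on the stop. Unloading, releasing and backing up.

move_arm --deltas '[[[0,0,0],[0,0,0.02],1],[[0,0,0],[0,0,0.03],1],[[0,0,0],[0,0,0.03],0.3],[[0,0,0],[0,0,0.03],0],[[0,0,0],[0,0,0.03],0],[[0,0,0],[0,0,0.03],0],[[0,0,0],[0,0,0.06],0],[[0,0,0],[0,0,0.15],0],[[0,0,0],[0,0,0.4],0],[[0,0,0],[0,0,0.7],0],[[0,0,0],[0,0,1],0],[[0,0,0],[0,0,1],0]]'

```text
time: 12.32
tool_pos: [0.5717, 0.1777, 0.1656]
tcp_rot: [-0.251, 3.124, 0.002]
wrist_force: [0.5, -0.2, -0.7]
width: 0.496
```

move_arm --deltas '[[[0,0,0],[0.25,0,0.25],0],[[0,0,0],[0.5,0,0.5],0],[[0,0,0],[0.5,0,0.6],0],[[0,0,0],[0.5,0,0.6],0],[[0,0,0],[0.5,0,0.6],0]]'

```text
time: 12.95
tool_pos: [0.6174, 0.1769, 0.2196]
tcp_rot: [0.252, -3.128, 0.001]
wrist_force: [-0.1, -0.6, 0.7]
width: 0.503
```

```bash
python3 - <<'E'
from h import *
np.set_printoptions(precision=4,suppress=True)
s=status.read_state();print(s['time'],s['tool_pos'],s['wrist_force'],s['width'])
im,d,info=grab('wrist','fin')
sc,ds,i2=grab('scene','fin_s')
cv2.imwrite('pics/fin.png',np.hstack([cv2.resize(im,(400,300)),cv2.resize(sc[150:270,280:440],(400,300))])[:,:,::-1])
for nm,(a,b,c_) in {'wrist':(im,d,info),'scene':(sc,ds,i2)}.items():
  for c,st,P in clusters(a,b,c_,100):
    z=P[:,2]; F=P[(z<.066)&(z>.054)]
    if len(F)<30: continue
    A=np.c_[F[:,:2]-F[:,:2].mean(0),np.ones(len(F))]; k=np.linalg.lstsq(A,F[:,2],rcond=None)[0]
    print(nm,c,'face z',np.percentile(F[:,2],[5,50,95]),'slope deg',np.degrees(k[:2]),cv2.minAreaRect((F[:,:2]*1000).astype(np.float32)),'top',z.max())
    v,u=np.mgrid[0:384,0:512]; W=world(b,c_,u.ravel(),v.ravel()); q=np.hypot(W[:,0]-.569,W[:,1]-.1765); k=(q>.06)&(q<.068)&(abs(W[:,2]-.06)<.006); print(nm,'panel',np.median(W[k,2]))
E
```

```text
12.95 [0.6174 0.1769 0.2196] [-0.1217 -0.6282  0.7059] 0.5028183539156424
wrist [267.774  141.1339] face z [0.0594 0.0606 0.0618] slope deg [-0.1537  0.0242] ((570.1571044921875, 177.77720642089844), (58.880455017089844, 43.54561996459961), 8.89497184753418) top 0.09443247601164591
wrist panel 0.06087784685914396
scene [347.5978 206.7466] face z [0.0552 0.0601 0.0641] slope deg [-1.4368  0.4079] ((561.2313842773438, 175.37115478515625), (96.93304443359375, 44.40167236328125), 7.034603595733643) top 0.09465413525829014
scene panel 0.060682502916251685
```

View pics/fin.png

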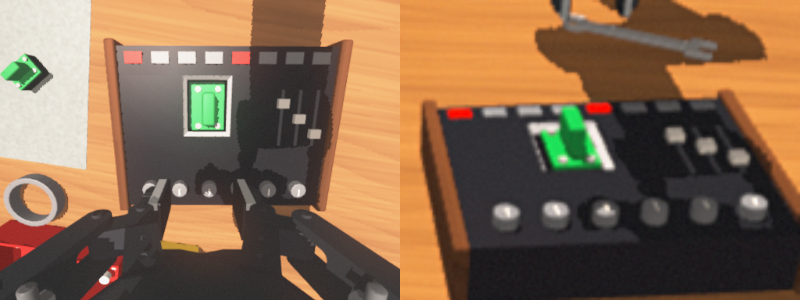

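The module sits square in the bay at (207,107) in the picture, with its face level with the panel (0.0606 against 0.0609 m) and the gripper clear. Handing in.

```bash
python3 -c "from workcell import order; print(order.finish_job())"
```

```text
the job is handed in; nothing more can be done
None
```

The green module is in the bay, pressed flush and released, and I handed the job in at about 13 s of the 35 s allowed.

- **Choice:** I picked the full-size green module by measurement: 62 mm tall, face about 59 x 43 mm, bar 39 x 16 mm. The smaller green look-alike (45 mm tall) and the blue module were not touched.
- **Pressing:** I lowered it slowly until the downward travel stopped and the force rose to about 25 N, so it is on the firm stop. The fingers held only the pull bar and stayed above the panel.
- **Last checks, wrist camera:** the face is at 60.6 mm against 60.9 mm for the panel, tilted about 0.15°. It is square to the bay within about 0.3° and about 2 mm off its centre, inside the 5 mm play. The gripper is open and clear, with no force on the wrist.
- **Disagreement:** the scene camera gave the same face height (60.1 against 60.7 mm) but a slope of about 1.4°. Its sample seems to include points that are not on the face, since it came out 97 mm long, so I went by the wrist camera for the tilt.

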